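# Click a battery pack into the garage charging dock

## Task

Pick up the yellow battery pack, set it on the open front of the black charging dock with its copper-contact nose pointing into the dock, and slide it in along the guides until the orange latch clicks shut behind it and holds it against the springy contact block; then let go. Push gently: do not ram the contact block hard against its stop, and leave the other things on the table where they are.

Things in the scene. Friction and masses are not known exactly. Their poses are not given: they have to be found in the camera images.
- pack_center (a point): centre of the yellow battery pack (about 0.45 kg), 33 mm above its underside; x axis to its nose. Pack 66 mm tall: black shoe at the bottom 70 x 70 mm, 12 mm high; over it, centred, the yellow body 100 mm long (x), 54 mm wide (y), 54 mm high. Grasp firmly across the 54 mm width, high on the body, so that the fingertips stay clear above the dock's guides
- pack_nose (a point): middle of the pack's nose face (the 54 mm wide end with three copper strips), 50 mm ahead of the centre along the pack's x, same height
- dock: black charging dock fixed on the table; origin at table height on its centre line, x = slide-in direction, z up. Slippery plate (friction 0.25), top at z = 8 mm, 150 mm wide, x = -135 to 175 mm. It carries a latch-and-contact unit set anywhere from 20 mm towards the front to 20 mm towards the back (shift S = -20 to +20 mm along x, new each time, not measured, same for latch and contacts)
- dock_landing (a point): point on the plate's top at dock x = -95 mm, y = 0: the open landing. The pack can be set down here from above with its shoe centred over this point. Axes as the dock's
- dock_mouth (a point): point on the plate's top midway between the front ends of the straight guide walls, dock x = -40 mm. The walls run from here to x = 120 mm, 73 mm apart; flared lead-ins reach 33 mm in front. Lips over the shoe, 61 mm apart, 14 mm to 20 mm above the plate: right side from x = -40 mm, left from x = 24 mm, so the pack must be slid in, not dropped in
- pawl (a joint): orange sprung latch in the left (+y) guide: 0 when out in the channel, 0.005 to 0.007 m while the shoe holds it aside, back to 0 when clicked behind the shoe. 3 N plus 0.3 N per mm. With the unit at S, its 26 mm ramp begins at dock x = S - 26 mm, its catching edge is at x = S: it clicks when the pack's centre passes dock x = S + 35 mm. Pushing past it takes 5 to 12 N
- contacts (a joint): travel of the black sprung contact block in the grey housing (top 70 mm above the table) at the dock's far end: 0 free, about 0.007 m with the pack latched, 0.013 m at its hard stop. It meets the pack's nose when the pack's centre is at dock x = S + 28 mm, pushes back 3 N at first, 0.45 N more per mm, 9 N at the stop (centre at x = S + 41 mm), then hard
- jar: clear screw jar with orange cap, 68 mm diameter, 85 mm tall; origin at the centre of its underside
- can: spray can with blue label and red cap, 64 mm diameter, 190 mm tall; origin at the centre of its underside
- drill: green and black cordless drill lying on its side without a battery, about 240 x 180 mm, 60 mm tall; origin on the table under its motor housing
- tape: red tape measure, 65 x 65 mm, 42 mm tall; origin at the centre of its underside
- wrench: steel wrench lying flat on the table; a bystander
- screwdriver: screwdriver lying flat on the table; a bystander
- bitbox: open blue bit tray, 100 x 150 mm, 45 mm tall; origin at the centre of its underside
Mind the look-alikes: they are no part of the job. Leave any green look-alike of the part that bears pack_center alone.

How it is judged (in metres and radians):
On the way:
1. the pack stands flat on the dock's plate in front of the contact block, nose towards it, shoe in line with the guides (x of pack_center in the frame of dock between -0.125 and 0.002 m and x of pack_nose in the frame of dock above -0.08 m and y of pack_center in the frame of dock between -0.012 and 0.012 m and z of pack_center in the frame of dock below 0.046 m and value of joint contacts below 0.002 m), for 0.05 s.
At the end, for the whole second after the job is handed in: The pack rests on the dock between the guides (within 4 mm of the centre line, 0.08 rad), nose to the contacts; the latch is sprung out behind the shoe (joint below 3 mm) and blocks it (over 1 N), the contact block stays pressed in 4 to 11.5 mm, and the pack is at rest (value of joint contacts between 0.004 and 0.0115 m and value of joint pawl below 0.003 m and contact force between pack and pawl above 1 N and y of pack_center in the frame of dock between -0.004 and 0.004 m and z of pack_center in the frame of dock below 0.045 m and x of pack_nose in the frame of dock above 0.055 m and angle between the x axis of pack_center and the x axis of dock, either way round below 0.08 rad and linear speed of pack below 0.01 m/s); the robot touches nothing.
It fails at once if the contact block is rammed: more than 16 N between pack and contact block (contact force between pack and contacts above 16 N).
It fails at once if a bystander is moved more than 40 mm (distance of any of jar, can, drill, tape, wrench, screwdriver, bitbox from where it was at the start of the episode above 0.04 m).
It also fails if it takes over 64 s, if anything falls off the work surface, if the arm or the gripper's body presses on something with over 40 N, if the wrist force passes 120 N, or if a joint passes its speed limit or range.

## Robot

A 6-joint arm with a two-finger parallel gripper is mounted at the origin on the work surface. World frame = base frame: x ahead of the robot, y to its left, z up, the work surface at z = 0. Lengths are in m, angles in degrees, forces in N, time in s.
With the tool pointing down it reaches from about 0.35 to 0.875 m from the base axis. Payload 4.2 kg.
Tool frame: the origin (TCP) lies between the finger pads; the fingertips stand 11 mm ahead of it and the grasp point (between the pads) lies 8 mm behind it; z points along the fingers, y is the direction in which the jaws open and shut (so a half turn about z gives the same grasp; the last joint's range is limited). The gripper opens to 87 mm and grips with 3 to 60 N. Pads are 19 mm wide; open, the fingers measure 117 mm over their backs; the gripper's body (75 mm by 190 mm) begins 51 mm behind the grasp point.
Start: joints at [79.79, 22.042, 0.453, 0, -68.411, -14.817], TCP at [0.264, 0.566, 0.234] pointing down, gripper open.
Joint ranges: [-179.83, 179.83], [-69.29, 118.12], [-61.27, 80.66], [-181.25, 117.63], [-171.15, -9.14], [-177.46, 177.46]. Speed limits (degrees/s): [159.86, 159.86, 180, 180, 180, 180].

## Interface

Orientations are given as a 3x3 rotation matrix whose columns are the frame's x, y, z axes.
In Python, from station import sense, capture, get_calibration, finish_job, search_frame, cut_out gives the robot as it stands.
- The arm moves only by the tool arm_command, never from a script. Its argument "rows" is a list of rows, each an object with "fingers": the opening in per cent of the stroke, from 0 (shut) to 100 (fully open); "travel": the shift along the tool's x, y, z in cm, a list of three; "roll": the turn about the tool's z in degrees. A call has 1 to 10 rows; each row is the pose to reach, as a shift and turn from the pose commanded when the call began, along the tool's axes at that moment; what a row does not reach only later rows make up. A row lasts 1/10 s, in which the tool goes at most 50 mm and 8.59 degrees, less where a joint would pass 70% of its speed; a pose out of reach is approached as far as the arm can. A call with a gripper value outside its range is refused whole. The fingers move at their own pace and stop on an object; the grip force is fixed at half the most. Time passes only in rows, so rows that repeat a pose let the fingers close. It gives the time, the measured TCP pose, the force and the opening at its end, in the units of the state.
- sense(): the state, without advancing time (a new reading comes with each control period).
- capture(name): name is "side" or "top"; returns (picture, depth): 420x560x3 uint8, red, green, blue; 420x560 float32, m along the optical axis (not along the pixel's ray), 0 where there is no reading.
- get_calibration(name): a dict with "fov_y" (degrees; the focal length in pixels is half the picture's height over the tangent of half this angle, whatever the lens; pixels are square), "cx", "cy" (the principal point, pixels), "origin" and "attitude" of the camera in the world. Camera axes: x right, y down, z forward; pixel columns grow to the right and rows downward; lengths in m; the calibration is good to about 2 mm. A picture is of the moment at which its call begins. get_calibration takes no time and is no camera call.
- finish_job(): hands the job in, once; it reports no verdict.
Trained networks look in the newest picture that a camera, given by its name, has taken for a name from the list of things; names that differ only in an ending like _2 or _b are one class to them, and where a whole thing is asked for, a point or a joint stands for the part that bears it (a point fixed in the world has none). Each returns a list of dicts, best first, with "p" (0 to 1); they miss things now and then, are a little off and sometimes report something else, mostly with a low value. They report only what shows in the picture. A call takes as long as a camera call. They do not tell look-alikes from the thing itself.
- search_frame(camera, label): "position" ([x, y, z] in m, in world coordinates, good to about 4 mm: the middle of the surface that is visible of it).
- cut_out(camera, label): "mask" (420x560 bool, what is visible of it).
The state is a dict: "time_s": time; "joints": joint angles; "joint_velocities": joint speeds; "effort": joint torques, N m; "tcp_pos": TCP position; "ee_rot": TCP orientation; "wrist_force": force on the tool from outside, world axes, zero at the start; "moment": the same for the moment, N m; "gripper_width": opening from 0.0 (shut) to 1.0 (fully open).
Only numpy, scipy, OpenCV 4.12 (cv2) and the standard library are available. Lean on these libraries where they do the work, as an engineer would, in place of code of your own. Each camera call takes 0.05 s, during which the arm holds its last target. There are 200 camera calls.

## Working session

There is one attempt and no reset: what is moved stays moved. The work goes in short steps, Python scripts to look and compute and a tool call to move; the robot and the scene stay as the last step left them, time stands still between calls to the robot, and variables do not carry over. Pictures are saved under pics/ and viewed, about 8 in all and at most 12, crops included, and the job is handed in when it is done.

Besides the shell and the picture viewer there is one more tool, called after "Emit:" as name([rows], argument=value, ...), one row to a line, values as JSON. arm_command: Moves the arm, as the interface text tells. Its arguments: {"type":"object","properties":{"rows":{"type":"array","items":{"type":"object","properties":{"fingers":{"type":"number"},"travel":{"type":"array","items":{"type":"number"}},"roll":{"type":"number"}}}}},"required":["rows"]}

```bash
mkdir -p pics; cat > h.py <<'E'
import numpy as np, cv2
from station import *
def cam(n):
    c=get_calibration(n); f=210/np.tan(np.radians(c['fov_y'])/2)
    return f,c['cx'],c['cy'],np.array(c['origin']),np.array(c['attitude']).reshape(3,3)
def cloud(n,d):
    f,cx,cy,o,R=cam(n); v,u=np.mgrid[:420,:560]
    return np.stack([(u-cx)/f*d,(v-cy)/f*d,d],-1)@R.T+o
def proj(n,p):
    f,cx,cy,o,R=cam(n); q=(np.atleast_2d(p)-o)@R
    return np.c_[f*q[:,0]/q[:,2]+cx,f*q[:,1]/q[:,2]+cy]
def save(name,im): cv2.imwrite('pics/'+name+'.png',im[...,::-1])
E
python3 - <<'E'
from h import *
print(sense())
for n in('top','side'):
    print(n,get_calibration(n))
    p,d=capture(n); np.savez(n+'0',p=p,d=d); save(n+'0',p)
    for l in('pack_center','dock','pack_nose','pawl','contacts'):
        print(l,[(round(r['p'],2),np.round(r['position'],3),proj(n,r['position']).round()) for r in search_frame(n,l)])
a=np.load('top0.npz')['p'];b=np.load('side0.npz')['p']
E
```

```text
{'time_s': 0.0, 'joints': array([ 7.97898317e+01,  2.20921526e+01,  3.82268608e-01, -2.87500494e-02,
       -6.84109475e+01, -1.48166705e+01]), 'joint_velocities': array([ 0.0993779 , -0.04299097, -0.03198362,  0.02705626, -0.0593556 ,
        0.07208892]), 'effort': array([-6.54142877e-04, -3.90658021e+01,  1.87407339e+01,  4.21994805e+00,
        1.10801059e-02, -1.87038922e-04]), 'tcp_pos': array([0.26414273, 0.56582438, 0.23246253]), 'ee_rot': array([[ 9.06031430e-01, -4.23209587e-01, -8.33008111e-04],
       [-4.23210397e-01, -9.06029243e-01, -1.99275980e-03],
       [ 8.86253418e-05,  2.15804070e-03, -9.99997668e-01]]), 'wrist_force': array([0.22141572, 0.7637535 , 0.09388733]), 'moment': array([ 0.03881827, -0.06326731, -0.01493185]), 'gripper_width': 1.0033911477078825}
top {'fov_y': 57.50631351341559, 'cx': 278.0528676307032, 'cy': 217.492331314586, 'origin': array([ 0.4488381 , -0.01110001,  1.34338319]), 'attitude': array([[-0.02381985, -0.99885052,  0.04159632],
       [-0.99971209,  0.0239194 ,  0.00189716],
       [-0.00288993, -0.04153916, -0.9991327 ]])}
pack_center [
[... 886 characters left out ...]
55, -0.61274434]])}
pack_center [(0.8, array([ 0.498, -0.327,  0.061]), array([[332., 285.]])), (0.59, array([ 0.345, -0.171,  0.053]), array([[247., 263.]]))]
dock [(0.74, array([ 0.586, -0.047,  0.011]), array([[309., 222.]]))]
pack_nose [(0.72, array([ 0.297, -0.3  ,  0.007]), array([[248., 320.]])), (0.71, array([ 0.342, -0.17 ,  0.056]), array([[246., 262.]])), (0.71, array([ 0.369, -0.586,  0.064]), array([[343., 409.]])), (0.7, array([ 0.494, -0.332,  0.064]), array([[332., 286.]]))]
pawl [(0.58, array([ 0.3  , -0.3  ,  0.011]), array([[249., 318.]])), (0.54, array([0.584, 0.036, 0.022]), array([[296., 204.]]))]
contacts [(0.16, array([ 0.494, -0.328,  0.059]), array([[331., 286.]]))]
```

View pics/top0.png

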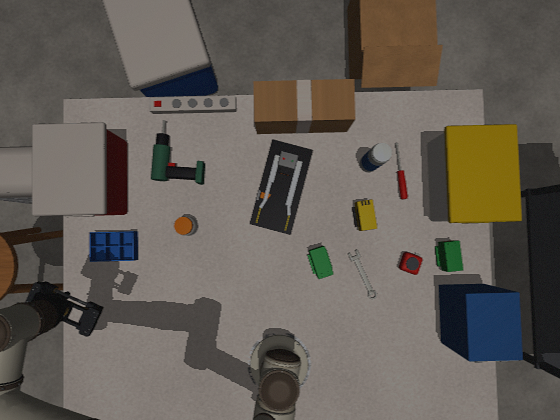

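View pics/side0.png

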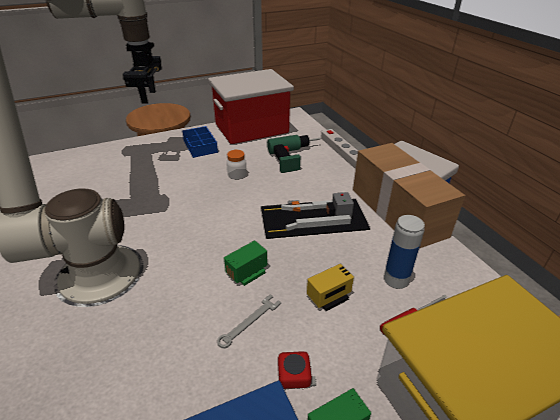

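Three pack-like things: yellow at top (365,214)/side (330,287), green at top (320,261) and (450,256). The yellow one fits. The dock is at top (282,187) with the grey housing at (288,160), the far end. I'll fit the poses and confirm with an enlarged crop.

```bash
python3 - <<'E'
from h import *
a=np.load('top0.npz');p,d=a['p'],a['d'];C=cloud('top',d)
b=np.load('side0.npz')
def rect(pts):
    r=cv2.minAreaRect((pts*1000).astype(np.float32)); return [np.round(x,1) for x in r]
hsv=cv2.cvtColor(p,cv2.COLOR_RGB2HSV); v,u=np.mgrid[:420,:560]
win=(abs(u-365)<25)&(abs(v-214)<25)
m=win&(C[...,2]>.055)&(C[...,2]<.08); print('pack top',m.sum(),np.median(C[m],0),rect(C[m][:,:2]))
win=(u>240)&(u<322)&(v>130)&(v<242)
print('table z',np.median(C[350:400,420:440,2]),np.median(C[230:240,200:240,2]))
m=win&(p.max(-1)<60)&(C[...,2]<.03); 
n,l,st,_=cv2.connectedComponentsWithStats(m.astype(np.uint8)); 
k=win&(C[...,2]>.005)&(C[...,2]<.1)&(hsv[...,2]<255)
for nm,mm in(('plate',m),):
    print(nm,mm.sum(),np.median(C[mm][:,2]),rect(C[mm][:,:2]))
hm=win&(C[...,2]>.055)&(C[...,2]<.085);print('housing',hm.sum(),rect(C[hm][:,:2]))
wm=win&(C[...,2]>.02)&(C[...,2]<.05);print('walls',wm.sum(),rect(C[wm][:,:2]))
t=cv2.resize(p[125:250,235:395],None,fx=4,fy=4,interpolation=2)[:,:640]
save('crop1',t); 
s=cv2.resize(b['p'][175:320,250:390],None,fx=4,fy=4,interpolation=2); save('crop2',s)
E
```

```text
pack top 492 [ 0.50373837 -0.30621869  0.064101  ] [array([ 504.9, -307.2]), array([99.3, 56.1]), np.float64(7.0)]
table z -0.0007381279623461801 -0.0014690335266708265
plate 2689 0.006572309223487949 [array([653.8,  -9.1]), array([216. , 378.7]), np.float64(73.4)]
housing 270 [array([695.2, -46.7]), array([60.2, 50.2]), np.float64(73.1)]
walls 610 [array([660.5, -28.1]), array([177.6, 290.3]), np.float64(88.7)]
```

View pics/crop1.png

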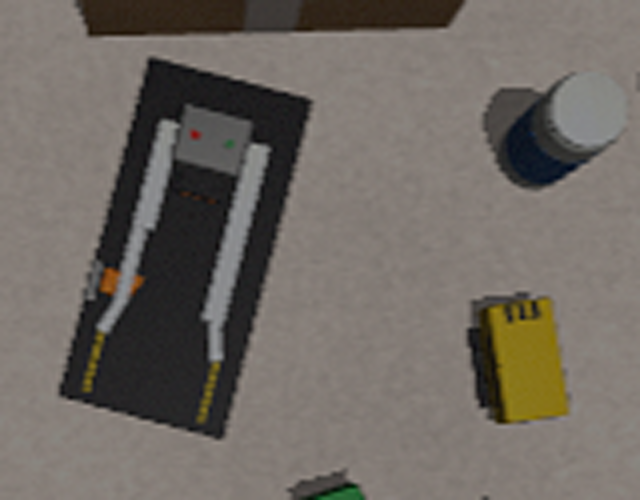

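View pics/crop2.png

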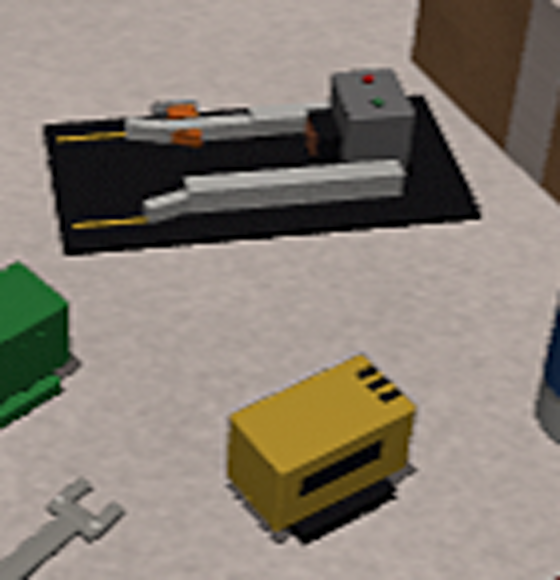

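The crops show yellow pack with dark strips at its far (+x) end, crop1 (520,310); its near end face is plain, so the nose points to world +x, yaw about +7°. The dock opening is at the lower end, the orange pawl at crop1 (120,282), the contacts at (200,195), and the grey housing at the far end. Next is an accurate dock fit.

```bash
cat >> h.py <<'E'
def onplane(n,uv,z):
    f,cx,cy,o,R=cam(n); uv=np.atleast_2d(np.float64(uv))
    r=np.c_[(uv[:,0]-cx)/f,(uv[:,1]-cy)/f,np.ones(len(uv))]@R.T
    return o+r*((z-o[2])/r[:,2])[:,None]
E
python3 - <<'E'
from h import *
for n,poly in(('top',[(272.5,139.5),(313,150),(290.5,234.5),(250,223.75)]),('side',None)):
    a=np.load(n+'0.npz');p,d=a['p'],a['d'];C=cloud(n,d)
    if n=='top':
        print(np.round(onplane(n,poly,.008),4))
        z=cv2.fillPoly(np.zeros((420,560),np.uint8),[np.int32(poly)],1); z=cv2.dilate(z,np.ones((7,7)))>0
    else:
        z=np.zeros((420,560),bool); z[190:245,255:375]=1
    m=(z&(p.max(-1)<70)&(abs(C[...,2]-.008)<.012)).astype(np.uint8)
    k,l,st,_=cv2.connectedComponentsWithStats(m); i=1+np.argmax(st[1:,4]); v,u=np.nonzero(l==i)
    W=onplane(n,np.c_[u,v],.008)[:,:2]
    r=cv2.minAreaRect((W*1000).astype(np.float32)); print(n,len(W),r)
    # orange / silver bits
    hsv=cv2.cvtColor(p,cv2.COLOR_RGB2HSV)
    yaw=np.radians(r[2]-90 if r[1][0]<r[1][1] else r[2]); c=np.array(r[0])/1000
    ax=np.array([np.cos(yaw),np.sin(yaw)]); 
    if ax[0]<0: ax=-ax
    org=c-ax*.02; ay=np.array([-ax[1],ax[0]]); print('dock',org,np.degrees(np.arctan2(ax[1],ax[0])))
    L=np.stack([(C[...,:2]-org)@ax,(C[...,:2]-org)@ay,C[...,2]],-1)
    inside=(abs(L[...,0]-.02)<.16)&(abs(L[...,1])<.08)
    for nm,mm in(('orange',inside&(hsv[...,0]<20)&(hsv[...,1]>150)&(hsv[...,2]>60)&(L[...,2]>-.01)),('housing',inside&(L[...,2]>.055)&(L[...,2]<.09)),('walls',inside&(L[...,2]>.015)&(L[...,2]<.04)&(hsv[...,2]>110)&(hsv[...,1]<60)&(L[...,0]>-.03)&(L[...,0]<.1))):
        q=L[mm]*1000
        if nm=='orange': print(nm,[tuple(np.r_[x.round(),w]) for x,w in zip(q,np.argwhere(mm))][:60])
        else: print(nm,len(q),np.percentile(q,[2,50,98],axis=0).round(1).tolist())
        if nm=='walls':
            for s in(1,-1): 
                w=q[(s*q[:,1]>0)]; print(s,len(w),np.percentile(w[:,1],[5,50,95]).round(1), np.polyfit(w[:,0],w[:,1],1))
E
```

```text
[[ 0.7798  0.0044  0.008 ]
 [ 0.739  -0.1371  0.008 ]
 [ 0.4441 -0.0505  0.008 ]
 [ 0.4849  0.0898  0.008 ]]
top 2573 ((613.44140625, -20.968887329101562), (146.79354858398438, 308.32171630859375), 73.72779083251953)
dock [ 0.59424258 -0.01536486] -16.272209167480472
orange [(np.float64(106.0), np.float64(16.0), np.float64(72.0), np.float64(158.0), np.float64(283.0)), (np.float64(108.0), np.float64(13.0), np.float64(69.0), np.float64(158.0), np.float64(284.0)), (np.float64(103.0), np.float64(15.0), np.float64(70.0), np.float64(159.0), np.float64(283.0)), (np.float64(61.0), np.float64(10.0), np.float64(38.0), np.float64(173.0), np.float64(281.0)), (np.float64(-17.0), np.float64(62.0), np.float64(9.0), np.float64(192.0), np.float64(261.0)), (np.float64(-18.0), np.float64(57.0), np.float64(26.0), np.float64(192.0), np.float64(262.0)), (np.float64(-17.0), np.float64(54.0), np.float64(21.0), np.float64(192.0), np.float64(263.0)), (np.float64(-22.0), np.float64(60.0), np.float64(25.0), np.float64(193.0), np.float64(261.0)), (np.float64(-21.0), np.float64(57.0), np.float64(23.0), np.float64
[... 8182 characters left out ...]
3.0), np.float64(14.0), np.float64(210.0), np.float64(299.0)), (np.float64(-15.0), np.float64(37.0), np.float64(10.0), np.float64(210.0), np.float64(300.0)), (np.float64(-22.0), np.float64(34.0), np.float64(10.0), np.float64(211.0), np.float64(298.0)), (np.float64(-18.0), np.float64(35.0), np.float64(8.0), np.float64(211.0), np.float64(299.0)), (np.float64(60.0), np.float64(-2.0), np.float64(29.0), np.float64(211.0), np.float64(327.0))]
housing 272 [[79.5, -26.2, 55.5], [101.4, -4.9, 68.5], [127.5, 32.6, 71.9]]
walls 278 [[-28.1, -43.3, 19.6], [33.0, -28.4, 27.0], [94.2, 55.9, 30.5]]
1 107 [37.6 47.5 56.3] [-0.07589229 50.24243284]
-1 171 [-42.7 -34.4 -25.7] [ 3.04343467e-03 -3.43977662e+01]
```

Dock from the top fit: origin about (0.594,-0.0165), yaw -16.2°, which agrees with the corner picks. S is about -16 mm from both the pawl edge and the contact face. The pack is at (0.505,-0.307), yaw +7°. I'll move towards it.

Emit:
arm_command([
  {"fingers": 100,"travel": [39,33,0],"roll": -32},
  {"fingers": 100,"travel": [39,33,0],"roll": -32},
  {"fingers": 100,"travel": [39,33,0],"roll": -32},
  {"fingers": 100,"travel": [39,33,0],"roll": -32},
  {"fingers": 100,"travel": [39,33,0],"roll": -32},
  {"fingers": 100,"travel": [39,33,0],"roll": -32},
  {"fingers": 100,"travel": [39,33,0],"roll": -32},
  {"fingers": 100,"travel": [39,33,0],"roll": -32},
  {"fingers": 100,"travel": [39,33,0],"roll": -32},
  {"fingers": 100,"travel": [39,33,0],"roll": -32},
])

```text
time_s: 1.6
tcp_pos: [0.4741, 0.1103, 0.2341]
ee_rot: [[0.993, 0.122, 0.001], [0.122, -0.993, 0.001], [0.001, -0.0, -1.0]]
wrist_force: [0.8, 0.9, -0.4]
gripper_width: 1.001
```

```bash
cat > st.py <<'E'
from h import *
import sys
def go(tx,ty,tz,yaw):
    s=sense(); R=np.array(s['ee_rot']); p=s['tcp_pos']
    y=np.degrees(np.arctan2(R[1,0],R[0,0])); d=np.array([tx,ty,tz])-p
    print('t',round(s['time_s'],2),'tcp',p.round(4),'yaw',y.round(2),'F',s['wrist_force'].round(1),'w',round(s['gripper_width'],3),'j6',s['joints'][5].round(),'| travel cm',(R.T@d*100).round(2),'roll',round(-(yaw-y),2))
if __name__=='__main__': go(*map(float,sys.argv[1:]))
E
python3 st.py .505 -.307 .16 7
```

```text
t 1.6 tcp [0.4741 0.1103 0.2341] yaw 7.0 F [ 0.8  0.9 -0.4] w 1.001 j6 65.0 | travel cm [-2.03 41.8   7.39] roll -0.0
```

Emit:
arm_command([
  {"fingers": 100,"travel": [-2.0,41.8,0],"roll": 0},
  {"fingers": 100,"travel": [-2.0,41.8,0],"roll": 0},
  {"fingers": 100,"travel": [-2.0,41.8,0],"roll": 0},
  {"fingers": 100,"travel": [-2.0,41.8,0],"roll": 0},
  {"fingers": 100,"travel": [-2.0,41.8,0],"roll": 0},
  {"fingers": 100,"travel": [-2.0,41.8,0],"roll": 0},
  {"fingers": 100,"travel": [-2.0,41.8,0],"roll": 0},
  {"fingers": 100,"travel": [-2.0,41.8,0],"roll": 0},
  {"fingers": 100,"travel": [-2.0,41.8,7.4],"roll": 0},
  {"fingers": 100,"travel": [-2.0,41.8,7.4],"roll": 0},
])

```text
time_s: 2.6
tcp_pos: [0.5029, -0.3067, 0.1566]
ee_rot: [[0.993, 0.117, -0.003], [0.117, -0.993, 0.002], [-0.002, -0.002, -1.0]]
wrist_force: [0.1, 0.4, -0.7]
gripper_width: 1.0
```

```bash
python3 st.py .505 -.307 .048 7; python3 - <<'E'
from h import *
p,d=capture('side'); save('side1',cv2.resize(p[150:330,230:450],None,fx=3,fy=3,interpolation=2))
E
```

```text
t 2.6 tcp [ 0.5029 -0.3067  0.1566] yaw 6.74 F [ 0.1  0.4 -0.7] w 1.0 j6 112.0 | travel cm [ 0.23  0.08 10.86] roll -0.26
```

View pics/side1.png

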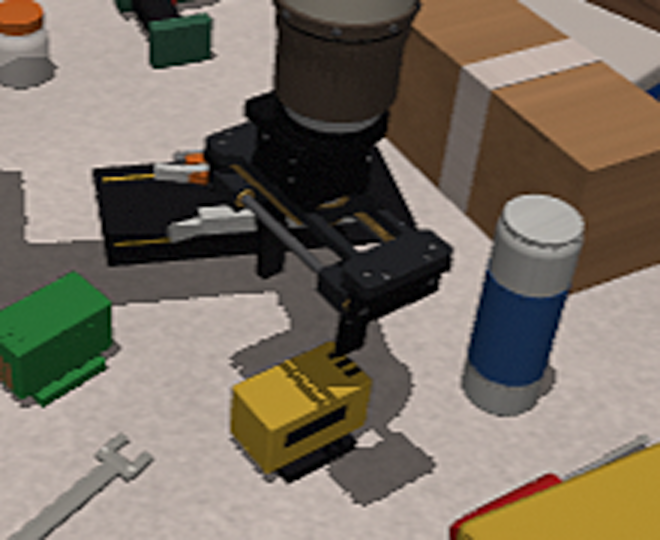

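The gripper straddles the pack (crop (300,420)) and is clear of the can. The pack's near face is plain, without copper. I'll descend and grip.

Emit:
arm_command([
  {"fingers": 100,"travel": [0.2,0,3.5],"roll": 0},
  {"fingers": 100,"travel": [0.2,0,7],"roll": 0},
  {"fingers": 100,"travel": [0.2,0,9.5],"roll": 0},
  {"fingers": 100,"travel": [0.2,0,11],"roll": 0},
  {"fingers": 100,"travel": [0.2,0,11],"roll": 0},
  {"fingers": 20,"travel": [0.2,0,11],"roll": 0},
  {"fingers": 20,"travel": [0.2,0,11],"roll": 0},
  {"fingers": 20,"travel": [0.2,0,11],"roll": 0},
  {"fingers": 20,"travel": [0.2,0,11],"roll": 0},
  {"fingers": 20,"travel": [0.2,0,11],"roll": 0},
])

```text
time_s: 3.65
tcp_pos: [0.507, -0.3054, 0.0504]
ee_rot: [[0.993, 0.122, 0.002], [0.122, -0.993, -0.001], [0.001, 0.001, -1.0]]
wrist_force: [-1.0, -4.0, 0.4]
gripper_width: 0.63
```

Emit:
arm_command([
  {"fingers": 20,"travel": [0,0,0],"roll": 0},
  {"fingers": 20,"travel": [0,0,0],"roll": 0},
  {"fingers": 20,"travel": [0,0,0],"roll": 0},
  {"fingers": 20,"travel": [0,0,0],"roll": 0},
])

```text
time_s: 4.05
tcp_pos: [0.507, -0.3054, 0.0503]
ee_rot: [[0.993, 0.122, 0.001], [0.122, -0.993, -0.001], [0.001, 0.001, -1.0]]
wrist_force: [-0.3, -2.6, 4.9]
gripper_width: 0.616
```

Emit:
arm_command([
  {"fingers": 20,"travel": [0,0,-2],"roll": 0},
  {"fingers": 20,"travel": [0,0,-5],"roll": 0},
  {"fingers": 20,"travel": [0,0,-8],"roll": 0},
  {"fingers": 20,"travel": [0,0,-10],"roll": 0},
  {"fingers": 20,"travel": [0,0,-10],"roll": 0},
])

```text
time_s: 4.55
tcp_pos: [0.5073, -0.3047, 0.151]
ee_rot: [[0.993, 0.121, 0.004], [0.121, -0.993, -0.0], [0.004, 0.001, -1.0]]
wrist_force: [0.9, 0.5, -4.3]
gripper_width: 0.614
```

```bash
python3 st.py .503 .010 .14 -16.2
```

```text
t 4.55 tcp [ 0.5073 -0.3047  0.151 ] yaw 6.96 F [ 0.9  0.5 -4.3] w 0.614 j6 112.0 | travel cm [  3.38 -31.29   1.09] roll 23.16
```

Emit:
arm_command([
  {"fingers": 20,"travel": [0.4,-4,0],"roll": 3},
  {"fingers": 20,"travel": [0.8,-8,0],"roll": 6},
  {"fingers": 20,"travel": [1.2,-12,0],"roll": 9},
  {"fingers": 20,"travel": [1.6,-16,0],"roll": 12},
  {"fingers": 20,"travel": [2.0,-20,0],"roll": 15},
  {"fingers": 20,"travel": [2.5,-24,0],"roll": 18},
  {"fingers": 20,"travel": [3.0,-28,0],"roll": 21},
  {"fingers": 20,"travel": [3.4,-31.3,0],"roll": 23.2},
  {"fingers": 20,"travel": [3.4,-31.3,0],"roll": 23.2},
  {"fingers": 20,"travel": [3.4,-31.3,0],"roll": 23.2},
])

```text
time_s: 5.55
tcp_pos: [0.5004, 0.0106, 0.1472]
ee_rot: [[0.961, -0.278, -0.005], [-0.278, -0.961, -0.001], [-0.005, 0.002, -1.0]]
wrist_force: [-1.1, -0.1, -4.1]
gripper_width: 0.619
```

```bash
python3 st.py .503 .010 .0585 -16.2; python3 - <<'E'
from h import *
ax=np.array([np.cos(np.radians(-16.2)),np.sin(np.radians(-16.2))]);ay=np.array([-ax[1],ax[0]]);org=np.array([.594,-.0165])
for n in('top','side'):
    p,d=capture(n); np.savez(n+'2',p=p,d=d); C=cloud(n,d)
    hsv=cv2.cvtColor(p,cv2.COLOR_RGB2HSV); L=C[...,:2]-org
    m=(hsv[...,0]>20)&(hsv[...,0]<32)&(hsv[...,1]>150)&(hsv[...,2]>50)&(C[...,2]>.06)&(C[...,2]<.25)&(abs(C[...,0]-.503)<.09)&(abs(C[...,1]-.01)<.09)
    print(n,m.sum(), np.percentile(C[m],[1,50,99],axis=0).round(3).tolist(), cv2.minAreaRect((C[m][:,:2]*1000).astype(np.float32)))
p=np.load('side2.npz')['p']; q=np.load('top2.npz')['p']
save('v2',np.hstack([cv2.resize(q[130:260,220:350],(400,400),interpolation=2),cv2.resize(p[130:260,220:350],(400,400),interpolation=2)]))
E
```

```text
t 5.55 tcp [0.5004 0.0106 0.1472] yaw -16.15 F [-1.1 -0.1 -4.1] w 0.619 j6 54.0 | travel cm [ 0.31 -0.04  8.87] roll 0.05
top 41 [[0.447, -0.005, 0.157], [0.454, 0.011, 0.162], [0.46, 0.034, 0.165]] ((453.73712158203125, 15.5292387008667), (40.17710494995117, 12.3268404006958), 88.90003204345703)
side 527 [[0.44, -0.061, 0.111], [0.476, -0.012, 0.14], [0.537, 0.039, 0.215]] ((489.3070068359375, -16.643516540527344), (113.71259307861328, 98.51741790771484), 84.1739273071289)
```

View pics/v2.png

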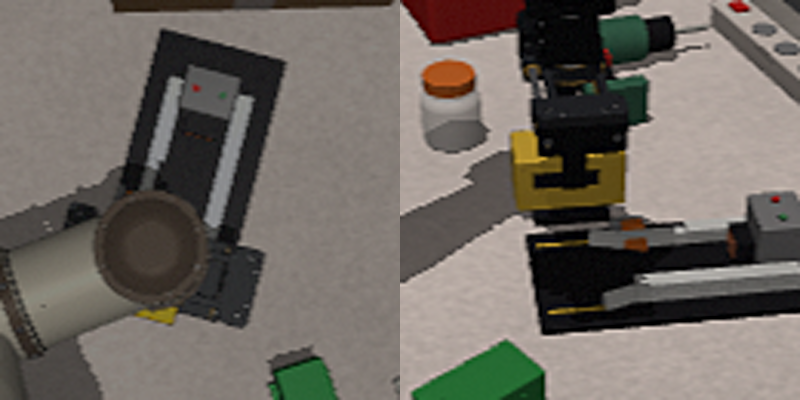

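Pack hangs level over the landing, aligned with the dock and nose towards the housing (side half, pack at (570,170), dock front below it). I'll lower it.

Emit:
arm_command([
  {"fingers": 20,"travel": [0.3,0,3],"roll": 0},
  {"fingers": 20,"travel": [0.3,0,6],"roll": 0},
  {"fingers": 20,"travel": [0.3,0,7.5],"roll": 0},
  {"fingers": 20,"travel": [0.3,0,8.2],"roll": 0},
  {"fingers": 20,"travel": [0.3,0,8.5],"roll": 0},
  {"fingers": 20,"travel": [0.3,0,8.7],"roll": 0},
  {"fingers": 20,"travel": [0.3,0,8.7],"roll": 0},
  {"fingers": 20,"travel": [0.3,0,8.7],"roll": 0},
])

```text
time_s: 6.45
tcp_pos: [0.5057, 0.0092, 0.0633]
ee_rot: [[0.96, -0.279, 0.002], [-0.279, -0.96, 0.001], [0.001, -0.001, -1.0]]
wrist_force: [-0.2, -0.4, -3.0]
gripper_width: 0.62
```

```bash
cat > chk.py <<'E'
from h import *
a=np.radians(-16.2);ax=np.array([np.cos(a),np.sin(a)]);ay=np.array([-ax[1],ax[0]]);org=np.array([.594,-.0165])
s=sense();q=s['tcp_pos'][:2]-org;F=s['wrist_force']
print('t',round(s['time_s'],2),'tcp dock mm',(q@ax*1e3).round(1),(q@ay*1e3).round(1),(s['tcp_pos'][2]*1e3).round(1),'F dock',(F[:2]@ax).round(1),(F[:2]@ay).round(1),F[2].round(1),'yaw',np.degrees(np.arctan2(s['ee_rot'][1][0],s['ee_rot'][0][0])).round(2),'w',round(s['gripper_width'],3))
E
python3 chk.py
```

```text
t 6.45 tcp dock mm -92.0 0.0 63.3 F dock -0.1 -0.4 -3.0 yaw -16.23 w 0.62
```

Emit:
arm_command([
  {"fingers": 20,"travel": [0,0,0.1],"roll": 0},
  {"fingers": 20,"travel": [0,0,0.2],"roll": 0},
  {"fingers": 20,"travel": [0,0,0.3],"roll": 0},
  {"fingers": 20,"travel": [0,0,0.3],"roll": 0},
])

```text
time_s: 6.85
tcp_pos: [0.505, 0.0091, 0.0594]
ee_rot: [[0.96, -0.279, -0.0], [-0.279, -0.96, -0.0], [-0.0, 0.0, -1.0]]
wrist_force: [0.2, -0.3, -3.2]
gripper_width: 0.618
```

```bash
python3 chk.py
```

```text
t 6.85 tcp dock mm -92.6 -0.3 59.4 F dock 0.3 -0.2 -3.2 yaw -16.22 w 0.618
```

Emit:
arm_command([
  {"fingers": 20,"travel": [0,0,0.1],"roll": 0},
  {"fingers": 20,"travel": [0,0,0.15],"roll": 0},
  {"fingers": 20,"travel": [0,0,0.15],"roll": 0},
])

```text
time_s: 7.15
tcp_pos: [0.5052, 0.0091, 0.0583]
ee_rot: [[0.96, -0.279, 0.0], [-0.279, -0.96, -0.0], [0.0, -0.0, -1.0]]
wrist_force: [-0.7, 0.1, 0.1]
gripper_width: 0.616
```

```bash
python3 chk.py
```

```text
t 7.15 tcp dock mm -92.5 -0.2 58.3 F dock -0.7 -0.2 0.1 yaw -16.22 w 0.616
```

The pack is seated, with its weight off the wrist. I'll slide it along dock x through the mouth.

Emit:
arm_command([
  {"fingers": 20,"travel": [0.5,0,0],"roll": 0},
  {"fingers": 20,"travel": [1.0,0,0],"roll": 0},
  {"fingers": 20,"travel": [1.5,0,0],"roll": 0},
  {"fingers": 20,"travel": [2.0,0,0],"roll": 0},
  {"fingers": 20,"travel": [2.5,0,0],"roll": 0},
  {"fingers": 20,"travel": [3.0,0,0],"roll": 0},
  {"fingers": 20,"travel": [3.0,0,0],"roll": 0},
])

```text
time_s: 7.85
tcp_pos: [0.5336, -0.0001, 0.0584]
ee_rot: [[0.96, -0.28, -0.002], [-0.28, -0.96, -0.001], [-0.002, 0.002, -1.0]]
wrist_force: [-4.9, -1.3, 6.3]
gripper_width: 0.618
```

```bash
python3 chk.py
```

```text
t 7.85 tcp dock mm -62.6 -1.1 58.4 F dock -4.4 -2.6 6.3 yaw -16.24 w 0.618
```

Emit:
arm_command([
  {"fingers": 20,"travel": [0.4,0.03,-0.03],"roll": 0},
  {"fingers": 20,"travel": [0.8,0.03,-0.03],"roll": 0},
  {"fingers": 20,"travel": [1.2,0.03,-0.03],"roll": 0},
  {"fingers": 20,"travel": [1.6,0.03,-0.03],"roll": 0},
  {"fingers": 20,"travel": [2.0,0.03,-0.03],"roll": 0},
  {"fingers": 20,"travel": [2.0,0.03,-0.03],"roll": 0},
])

```text
time_s: 8.45
tcp_pos: [0.5515, -0.0056, 0.0585]
ee_rot: [[0.96, -0.28, -0.004], [-0.28, -0.96, -0.001], [-0.004, 0.002, -1.0]]
wrist_force: [-6.9, 2.6, 7.2]
gripper_width: 0.62
```

```bash
python3 chk.py
```

```text
t 8.45 tcp dock mm -43.9 -1.3 58.5 F dock -7.3 0.6 7.2 yaw -16.25 w 0.62
```

Emit:
arm_command([
  {"fingers": 20,"travel": [0.4,0,-0.04],"roll": 0},
  {"fingers": 20,"travel": [0.8,0,-0.04],"roll": 0},
  {"fingers": 20,"travel": [1.2,0,-0.04],"roll": 0},
  {"fingers": 20,"travel": [1.6,0,-0.04],"roll": 0},
  {"fingers": 20,"travel": [2.0,0,-0.04],"roll": 0},
  {"fingers": 20,"travel": [2.4,0,-0.04],"roll": 0},
  {"fingers": 20,"travel": [2.8,0,-0.04],"roll": 0},
  {"fingers": 20,"travel": [3.2,0,-0.04],"roll": 0},
  {"fingers": 20,"travel": [3.2,0,-0.04],"roll": 0},
])

```text
time_s: 9.35
tcp_pos: [0.5822, -0.0144, 0.0586]
ee_rot: [[0.96, -0.28, -0.004], [-0.28, -0.96, -0.0], [-0.004, 0.002, -1.0]]
wrist_force: [-6.5, 2.3, 5.6]
gripper_width: 0.62
```

```bash
python3 chk.py
```

```text
t 9.35 tcp dock mm -11.9 -1.3 58.6 F dock -6.9 0.4 5.6 yaw -16.27 w 0.62
```

Emit:
arm_command([
  {"fingers": 20,"travel": [0.3,0,-0.03],"roll": 0},
  {"fingers": 20,"travel": [0.6,0,-0.03],"roll": 0},
  {"fingers": 20,"travel": [0.9,0,-0.03],"roll": 0},
  {"fingers": 20,"travel": [1.2,0,-0.03],"roll": 0},
  {"fingers": 20,"travel": [1.5,0,-0.03],"roll": 0},
  {"fingers": 20,"travel": [1.7,0,-0.03],"roll": 0},
  {"fingers": 20,"travel": [1.7,0,-0.03],"roll": 0},
])

```text
time_s: 10.05
tcp_pos: [0.598, -0.019, 0.0586]
ee_rot: [[0.96, -0.28, -0.005], [-0.28, -0.96, -0.0], [-0.005, 0.002, -1.0]]
wrist_force: [-7.3, 2.8, 5.4]
gripper_width: 0.617
```

```bash
python3 chk.py
```

```text
t 10.05 tcp dock mm 4.6 -1.3 58.6 F dock -7.8 0.7 5.4 yaw -16.28 w 0.617
```

Now small steps, watching the force.

Emit:
arm_command([
  {"fingers": 20,"travel": [0.1,0,0],"roll": 0},
  {"fingers": 20,"travel": [0.2,0,0],"roll": 0},
  {"fingers": 20,"travel": [0.3,0,0],"roll": 0},
  {"fingers": 20,"travel": [0.4,0,0],"roll": 0},
  {"fingers": 20,"travel": [0.4,0,0],"roll": 0},
])

```text
time_s: 10.55
tcp_pos: [0.6015, -0.02, 0.0586]
ee_rot: [[0.96, -0.28, -0.006], [-0.28, -0.96, -0.0], [-0.006, 0.002, -1.0]]
wrist_force: [-7.4, 2.1, 6.1]
gripper_width: 0.619
```

```bash
python3 chk.py
```

```text
t 10.55 tcp dock mm 8.2 -1.3 58.6 F dock -7.7 -0.0 6.1 yaw -16.28 w 0.619
```

Emit:
arm_command([
  {"fingers": 20,"travel": [0.1,0,0],"roll": 0},
  {"fingers": 20,"travel": [0.2,0,0],"roll": 0},
  {"fingers": 20,"travel": [0.3,0,0],"roll": 0},
  {"fingers": 20,"travel": [0.3,0,0],"roll": 0},
])

```text
time_s: 10.95
tcp_pos: [0.6044, -0.0209, 0.0586]
ee_rot: [[0.96, -0.28, -0.006], [-0.28, -0.96, -0.0], [-0.006, 0.002, -1.0]]
wrist_force: [-7.3, 2.8, 5.2]
gripper_width: 0.62
```

```bash
python3 chk.py
```

```text
t 10.95 tcp dock mm 11.2 -1.3 58.6 F dock -7.8 0.6 5.2 yaw -16.27 w 0.62
```

Emit:
arm_command([
  {"fingers": 20,"travel": [0.1,0,0],"roll": 0},
  {"fingers": 20,"travel": [0.2,0,0],"roll": 0},
  {"fingers": 20,"travel": [0.2,0,0],"roll": 0},
])

```text
time_s: 11.25
tcp_pos: [0.6063, -0.0214, 0.0586]
ee_rot: [[0.96, -0.28, -0.006], [-0.28, -0.96, -0.0], [-0.006, 0.002, -1.0]]
wrist_force: [-7.9, 2.9, 6.8]
gripper_width: 0.622
```

```bash
python3 chk.py
```

```text
t 11.25 tcp dock mm 13.2 -1.3 58.6 F dock -8.4 0.6 6.8 yaw -16.27 w 0.622
```

Emit:
arm_command([
  {"fingers": 20,"travel": [0.1,0,0],"roll": 0},
  {"fingers": 20,"travel": [0.2,0,0],"roll": 0},
  {"fingers": 20,"travel": [0.2,0,0],"roll": 0},
])

```text
time_s: 11.55
tcp_pos: [0.6076, -0.0218, 0.0586]
ee_rot: [[0.96, -0.28, -0.007], [-0.28, -0.96, 0.0], [-0.007, 0.002, -1.0]]
wrist_force: [-9.9, 3.9, 5.8]
gripper_width: 0.614
```

```bash
python3 chk.py
```

```text
t 11.55 tcp dock mm 14.6 -1.3 58.6 F dock -10.6 1.0 5.8 yaw -16.28 w 0.614
```

Contact was met at about x=13.5. The click should come near 20.5 and the stop near 26.5.

Emit:
arm_command([
  {"fingers": 20,"travel": [0.1,0,0],"roll": 0},
  {"fingers": 20,"travel": [0.2,0,0],"roll": 0},
  {"fingers": 20,"travel": [0.3,0,0],"roll": 0},
  {"fingers": 20,"travel": [0.3,0,0],"roll": 0},
])

```text
time_s: 11.95
tcp_pos: [0.6092, -0.0223, 0.0587]
ee_rot: [[0.96, -0.281, -0.01], [-0.281, -0.96, 0.0], [-0.01, 0.002, -1.0]]
wrist_force: [-11.9, 5.4, 9.9]
gripper_width: 0.617
```

```bash
python3 chk.py
```

```text
t 11.95 tcp dock mm 16.2 -1.3 58.7 F dock -12.9 1.9 9.9 yaw -16.3 w 0.617
```

Emit:
arm_command([
  {"fingers": 20,"travel": [0.1,0,0],"roll": 0},
  {"fingers": 20,"travel": [0.2,0,0],"roll": 0},
  {"fingers": 20,"travel": [0.2,0,0],"roll": 0},
])

```text
time_s: 12.25
tcp_pos: [0.6107, -0.0228, 0.0587]
ee_rot: [[0.96, -0.281, -0.011], [-0.281, -0.96, 0.001], [-0.011, 0.003, -1.0]]
wrist_force: [-12.7, 5.3, 11.0]
gripper_width: 0.618
```

```bash
python3 chk.py
```

```text
t 12.25 tcp dock mm 17.8 -1.3 58.7 F dock -13.7 1.5 11.0 yaw -16.3 w 0.618
```

Emit:
arm_command([
  {"fingers": 20,"travel": [0.1,0,-0.05],"roll": 0},
  {"fingers": 20,"travel": [0.2,0,-0.05],"roll": 0},
  {"fingers": 20,"travel": [0.2,0,-0.05],"roll": 0},
])

```text
time_s: 12.55
tcp_pos: [0.6123, -0.0232, 0.0588]
ee_rot: [[0.96, -0.281, -0.012], [-0.281, -0.96, 0.001], [-0.011, 0.003, -1.0]]
wrist_force: [-12.5, 6.9, 9.2]
gripper_width: 0.614
```

```bash
python3 chk.py
```

```text
t 12.55 tcp dock mm 19.4 -1.3 58.8 F dock -14.0 3.2 9.2 yaw -16.31 w 0.614
```

Emit:
arm_command([
  {"fingers": 20,"travel": [0.1,0,0],"roll": 0},
  {"fingers": 20,"travel": [0.2,0,0],"roll": 0},
  {"fingers": 20,"travel": [0.2,0,0],"roll": 0},
])

```text
time_s: 12.85
tcp_pos: [0.6138, -0.0237, 0.0588]
ee_rot: [[0.96, -0.281, -0.013], [-0.281, -0.96, 0.001], [-0.012, 0.003, -1.0]]
wrist_force: [-13.6, 7.0, 10.0]
gripper_width: 0.615
```

```bash
python3 chk.py
```

```text
t 12.85 tcp dock mm 21.1 -1.3 58.8 F dock -15.0 3.0 10.0 yaw -16.31 w 0.615
```

Emit:
arm_command([
  {"fingers": 20,"travel": [0.05,0,0],"roll": 0},
  {"fingers": 20,"travel": [0.1,0,0],"roll": 0},
  {"fingers": 20,"travel": [0.1,0,0],"roll": 0},
])

```text
time_s: 13.15
tcp_pos: [0.6146, -0.0239, 0.0588]
ee_rot: [[0.96, -0.281, -0.013], [-0.281, -0.96, 0.001], [-0.013, 0.003, -1.0]]
wrist_force: [-14.5, 8.2, 10.3]
gripper_width: 0.618
```

```bash
python3 chk.py; python3 - <<'E'
from h import *
p,d=capture('side'); np.savez('side3',p=p,d=d)
q,d=capture('top');np.savez('top3',p=q,d=d)
save('v3',np.hstack([cv2.resize(q[140:240,240:340],(400,400),interpolation=2),cv2.resize(p[160:260,255:355],(400,400),interpolation=2)]))
E
```

```text
t 13.15 tcp dock mm 21.8 -1.4 58.8 F dock -16.2 3.8 10.3 yaw -16.32 w 0.618
```

View pics/v3.png

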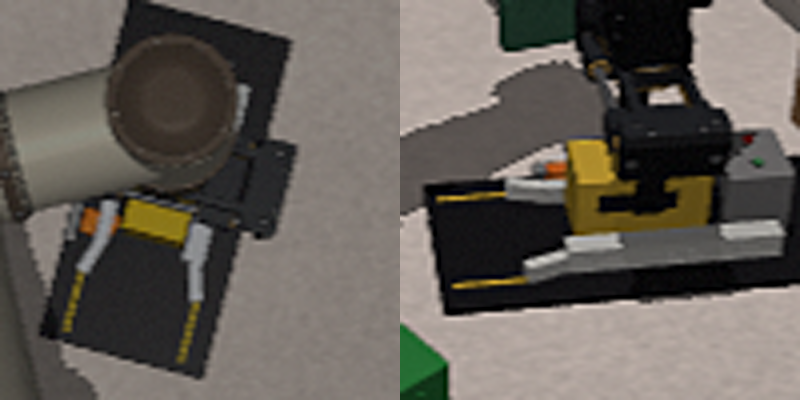

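The pack is in between the guides, with its nose at the housing. I'll compare the pawl's orange outer part with the start picture to tell whether it's held aside.

```bash
cat > pw.py <<'E'
from h import *
import sys
a=np.radians(-16.2);ax=np.array([np.cos(a),np.sin(a)]);ay=np.array([-ax[1],ax[0]]);org=np.array([.594,-.0165])
for k in sys.argv[1:]:
    n=k[:-1]; p=np.load(k+'.npz')['p']; hsv=cv2.cvtColor(p,cv2.COLOR_RGB2HSV)
    m=(hsv[...,0]<17)&(hsv[...,1]>130)&(hsv[...,2]>50)
    z=.03; v,u=np.nonzero(m); W=onplane(n,np.c_[u,v],z)[:,:2]-org; L=np.c_[W@ax,W@ay]*1e3
    s=(L[:,0]>-50)&(L[:,0]<0)&(L[:,1]>35)&(L[:,1]<90); q=L[s]
    print(k,len(q),q.mean(0).round(1),q.min(0).round(1),q.max(0).round(1))
E
python3 pw.py top0 side0 top3 side3
```

```text
top0 25 [-28.1  56.7] [-39.2  50.5] [-17.4  63.2]
side0 24 [-29.3  45.5] [-39.5  37.6] [-17.3  53.8]
top3 25 [-28.1  56.7] [-39.2  50.5] [-17.4  63.2]
side3 20 [-32.9  45.5] [-42.5  37.2] [-24.7  54.2]
```

Emit:
arm_command([
  {"fingers": 20,"travel": [0.05,0,-0.02],"roll": 0},
  {"fingers": 20,"travel": [0.1,0,-0.04],"roll": 0},
  {"fingers": 20,"travel": [0.1,0,-0.04],"roll": 0},
])

```text
time_s: 13.55
tcp_pos: [0.6167, -0.0244, 0.0588]
ee_rot: [[0.96, -0.281, -0.011], [-0.281, -0.96, 0.001], [-0.01, 0.002, -1.0]]
wrist_force: [-10.5, 5.1, 6.3]
gripper_width: 0.623
```

```bash
python3 chk.py
```

```text
t 13.55 tcp dock mm 24.0 -1.3 58.8 F dock -11.5 2.0 6.3 yaw -16.31 w 0.623
```

Emit:
arm_command([
  {"fingers": 20,"travel": [0.05,0,-0.02],"roll": 0},
  {"fingers": 20,"travel": [0.1,0,-0.04],"roll": 0},
  {"fingers": 20,"travel": [0.1,0,-0.04],"roll": 0},
])

```text
time_s: 13.85
tcp_pos: [0.6175, -0.0247, 0.0588]
ee_rot: [[0.96, -0.281, -0.011], [-0.281, -0.96, 0.001], [-0.011, 0.002, -1.0]]
wrist_force: [-11.5, 6.0, 4.7]
gripper_width: 0.62
```

```bash
python3 chk.py
```

```text
t 13.85 tcp dock mm 24.8 -1.3 58.8 F dock -12.7 2.5 4.7 yaw -16.32 w 0.62
```

The force dropped from 16.2 to 11.5 N and the tool jumped 2.2 mm, so it clicked. To confirm, I'll ease back gently while gripping, then release.

Emit:
arm_command([
  {"fingers": 20,"travel": [-0.1,0,0],"roll": 0},
  {"fingers": 20,"travel": [-0.2,0,0],"roll": 0},
  {"fingers": 20,"travel": [-0.3,0,0],"roll": 0},
  {"fingers": 20,"travel": [-0.4,0,0],"roll": 0},
  {"fingers": 20,"travel": [-0.4,0,0],"roll": 0},
])

```text
time_s: 14.35
tcp_pos: [0.6159, -0.0242, 0.0586]
ee_rot: [[0.96, -0.281, -0.006], [-0.281, -0.96, 0.0], [-0.006, 0.001, -1.0]]
wrist_force: [-5.6, 1.9, 0.1]
gripper_width: 0.615
```

```bash
python3 chk.py
```

```text
t 14.35 tcp dock mm 23.2 -1.3 58.6 F dock -6.0 0.3 0.1 yaw -16.31 w 0.615
```

Emit:
arm_command([
  {"fingers": 20,"travel": [-0.1,0,0],"roll": 0},
  {"fingers": 20,"travel": [-0.2,0,0],"roll": 0},
  {"fingers": 20,"travel": [-0.2,0,0],"roll": 0},
])

```text
time_s: 14.65
tcp_pos: [0.6145, -0.0238, 0.0586]
ee_rot: [[0.96, -0.281, -0.005], [-0.281, -0.96, -0.0], [-0.005, 0.001, -1.0]]
wrist_force: [-4.3, 1.7, -5.5]
gripper_width: 0.623
```

```bash
python3 chk.py
```

```text
t 14.65 tcp dock mm 21.7 -1.3 58.6 F dock -4.6 0.4 -5.5 yaw -16.29 w 0.623
```

Emit:
arm_command([
  {"fingers": 20,"travel": [-0.1,0,0.03],"roll": 0},
  {"fingers": 20,"travel": [-0.2,0,0.03],"roll": 0},
  {"fingers": 20,"travel": [-0.2,0,0.03],"roll": 0},
])

```text
time_s: 14.95
tcp_pos: [0.6142, -0.0235, 0.0595]
ee_rot: [[0.96, -0.28, -0.001], [-0.28, -0.96, -0.0], [-0.001, 0.001, -1.0]]
wrist_force: [-2.7, 0.2, -7.4]
gripper_width: 0.621
```

```bash
python3 chk.py
```

```text
t 14.95 tcp dock mm 21.4 -1.1 59.5 F dock -2.6 -0.6 -7.4 yaw -16.26 w 0.621
```

It's blocked at x≈21.4 (commanded -2 mm, moved -0.3 mm), so the latch holds. I'll release and lift.

Emit:
arm_command([
  {"fingers": 70,"travel": [0,0,0],"roll": 0},
  {"fingers": 90,"travel": [0,0,0],"roll": 0},
  {"fingers": 90,"travel": [0,0,0],"roll": 0},
  {"fingers": 90,"travel": [0,0,0],"roll": 0},
  {"fingers": 90,"travel": [0,0,-2],"roll": 0},
  {"fingers": 90,"travel": [0,0,-5],"roll": 0},
  {"fingers": 90,"travel": [0,0,-9],"roll": 0},
  {"fingers": 90,"travel": [0,0,-13],"roll": 0},
  {"fingers": 90,"travel": [0,0,-17],"roll": 0},
  {"fingers": 90,"travel": [0,0,-17],"roll": 0},
])

```text
time_s: 15.95
tcp_pos: [0.6184, -0.0229, 0.2382]
ee_rot: [[0.96, -0.278, 0.016], [-0.278, -0.961, 0.001], [0.015, -0.005, -1.0]]
wrist_force: [-0.6, 0.2, 0.5]
gripper_width: 0.897
```

Emit:
arm_command([
  {"fingers": 90,"travel": [-4,-5,0],"roll": 0},
  {"fingers": 90,"travel": [-8,-10,0],"roll": 0},
  {"fingers": 90,"travel": [-8,-15,0],"roll": 0},
  {"fingers": 90,"travel": [-8,-20,0],"roll": 0},
  {"fingers": 90,"travel": [-8,-25,0],"roll": 0},
  {"fingers": 90,"travel": [-8,-30,0],"roll": 0},
  {"fingers": 90,"travel": [-8,-30,0],"roll": 0},
])

```text
time_s: 16.65
tcp_pos: [0.622, 0.2915, 0.2294]
ee_rot: [[0.961, -0.276, 0.001], [-0.276, -0.961, 0.001], [0.001, -0.001, -1.0]]
wrist_force: [-0.5, -0.5, -1.6]
gripper_width: 0.899
```

```bash
python3 chk.py; python3 - <<'E'
from h import *
a=np.radians(-16.2);ax=np.array([np.cos(a),np.sin(a)]);ay=np.array([-ax[1],ax[0]]);org=np.array([.594,-.0165])
P={}
for n in('top','side'):
    p,d=capture(n); np.savez(n+'4',p=p,d=d); P[n]=p
p,d=P['top'],np.load('top4.npz')['d']; C=cloud('top',d); hsv=cv2.cvtColor(p,cv2.COLOR_RGB2HSV)
L=np.stack([(C[...,:2]-org)@ax,(C[...,:2]-org)@ay,C[...,2]],-1)*1e3
m=(hsv[...,0]>20)&(hsv[...,0]<32)&(hsv[...,1]>130)&(L[...,2]>60)&(L[...,2]<85)&(abs(L[...,0]-15)<75)&(abs(L[...,1])<45)
print(m.sum(),cv2.minAreaRect(L[m][:,:2].astype(np.float32)),np.median(L[m][:,2]))
save('v4',np.hstack([cv2.resize(P['top'][135:240,240:345],(400,400),interpolation=2),cv2.resize(P['side'][160:260,255:355],(400,400),interpolation=2)]))
E
python3 pw.py top4 side4
```

```text
t 16.65 tcp dock mm -59.0 303.6 229.4 F dock -0.3 -0.6 -1.6 yaw -16.04 w 0.899
462 ((18.348766326904297, -0.9658031463623047), (52.793033599853516, 99.5204849243164), 89.72664642333984) 72.35391699789261
top4 25 [-28.1  56.7] [-39.2  50.5] [-17.4  63.2]
side4 15 [-33.4  45.3] [-39.5  37.6] [-27.7  53.8]
```

View pics/v4.png

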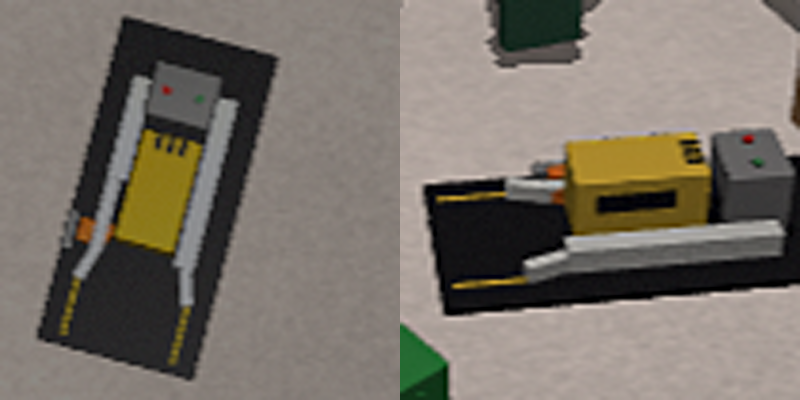

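Final look: the pack is between the guides with its nose at the contact block (top half (160,190)). The orange pawl shows out in the channel behind the shoe (top half (108,235), side half (558,198)), and the robot is clear.

```bash
python3 -c "from station import *; print(finish_job())"
```

```text
the job is handed in; nothing more can be done
None
```

The yellow battery pack is latched in the dock, the arm is clear of it, and the job is handed in at about 17 s. The hand-in gave no verdict.

**What I did:** I gripped the pack high across its width, set it on the landing with the nose towards the contacts, and slid it in with small steps. The push force rose to about 16 N at the wrist, then dropped to 11.5 N as the tool jumped 2 mm, which was the click. Pulling back gently was blocked after 0.3 mm, so the latch held, and I let go.

**Last checks:**
- **Pack position:** its centre is about 18 mm along the dock, 1 mm off the centre line and within about 0.3° of the dock fit. Its top is at dock height, so it sits flat.
- **Latch position:** the latch unit's shift S, read from the pictures, is about -17 mm. That puts the latched position at 18 mm, which matches.
- **Latch in the pictures:** the orange latch shows out in the channel behind the shoe in both final pictures.

**Less certain:**
- **Latch colour comparison:** comparing the orange latch part with the start picture told me nothing. It looked the same even before the click, so I relied on the force drop and the pull-back.
- **Dock fit from the side camera:** it differed from the top one by about 7 mm sideways. I used a value close to the top fit, and the pack went in without jamming.
- **Contact force:** it can't be measured directly. I estimate about 8 to 9 N at most, against the 16 N limit.
- **Other objects:** I did not measure the bystanders again, but I saw and felt no contact with them.

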